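# Hang a loaded carrier on a spring-balanced swing arm and swing it home

### The arm

A 7-joint arm with a two-finger parallel gripper is mounted at the origin on the work surface. World frame = base frame: x ahead of the robot, y to its left, z up, the work surface at z = 0. Lengths are in m, angles in degrees, forces in N, time in s.
With the tool pointing down it reaches from about 0.425 to 0.875 m from the base axis. Payload 4.7 kg.
Tool frame: the origin (TCP) lies between the finger pads; the fingertips stand env.tip_reach ahead of it and the grasp point (between the pads) lies 2 mm behind it (env.tip_reach is the distance from the TCP to the fingertips, in m); z points along the fingers, y is the line along which they close (so a half turn about z gives the same grasp; the last joint's range is limited). The gripper opens to 87 mm and grips with 3 to 60 N. Pads are 19 mm wide; open, the fingers measure 117 mm over their backs; the gripper's body (75 mm by 190 mm) begins 51 mm behind the grasp point.
Start: joints at [75.808, 18.392, -4.016, 83.108, 1.295, 78.541, -3.26], TCP at [0.168, -0.628, 0.212] pointing down, gripper open.
Joint ranges: [-163.93, 163.93], [-17.29, 119.83], [-79.2, 71.16], [3.27, 140.29], [-89.18, 269.18], [5.43, 117.66], [-154.24, 154.24]. Speed limits (degrees/s): [147.25, 147.25, 180, 180, 180, 180, 180].

### API

Orientations are given as [roll, pitch, yaw] about the fixed x, y, z axes, in that order (R = Rz(yaw) Ry(pitch) Rx(roll)).
In Python, from cell import env, order, read_camera, get_obs gives the robot as it stands (env), with the cameras as plain functions, the readings as plain functions and the job (order).
- The arm moves only by the shell command python3 steer.py FILE [FORCE], which reads ROWS from the file FILE. ROWS is a JSON list of rows, 1 to 8 of them, each an object with the fields tx, ty, tz (the shift in m), spin (a turn about the tool's z in degrees), jaw (the finger opening in m); a field left out counts as zero (the opening has to be given); each row is the pose to reach, as a shift and turn from the pose commanded when the command began, along the tool's axes at that moment; what a row does not reach only later rows make up. A row lasts 1/12 s, in which the tool goes at most 0.0417 m and 7.16 degrees, less where a joint would pass 70% of its speed; a pose out of reach is approached as far as the arm can. The fingers move at their own pace and stop on an object; FORCE is the grip in N (left out, the last holds). Time passes only in rows, so rows that do not move let the fingers close. It prints the time, the measured TCP pose, the force, the opening and the grip force at its end. Input that does not fit is refused with a message, and nothing moves.
- get_obs(): the state, without advancing time (a new reading comes with each control period).
- read_camera(name): name is "side" or "top" or "wrist"; returns a dict with "color" (400x640x3 uint8, blue, green, red), "fx", "fy", "cx", "cy" (pixels), "dist" ([k1, k2, p1, p2, k3] as OpenCV has them; the pictures are not rectified), "world_from_camera" (4x4, takes a point from camera to world coordinates). Camera axes: x right, y down, z forward; pixel columns grow to the right and rows downward; lengths in m; the calibration is good to about 2 mm. A picture is of the moment at which its call begins. There is no depth.
- order.sign_off(): hands the job in; it is judged then, once.
The state is a dict: "time_s": time; "qpos": joint angles; "joint_velocities": joint speeds; "effort": joint torques, N m; "tool_pos": TCP position; "tool_rot": TCP orientation; "force": force on the tool from outside, world axes, zero at the start; "wrist_torque": the same for the moment, N m; "grip_width": finger opening in m; "grasp_force": force on a finger pad.
Only numpy, scipy, OpenCV 4.12 (cv2) and the standard library are available. Lean on these libraries where they do the work, as an engineer would, in place of code of your own. Each camera call takes 0.05 s, during which the arm holds its last target. There are 200 camera calls.

### The job

Pick up the steel carrier by its handle bar and hang it in the two notched tines of the balancer arm where the arm is parked; the arm sinks under the weight, so go down slowly with it and let go only when it carries the whole load and has settled, never letting it drop or spring up. With the carrier hanging free, swing the loaded arm round fully home to its stop, where it points back towards the robot, without slamming it, and leave it there at rest. Leave the cast pads on the bench and the hammer alone.

Things in the scene. Friction and masses are not known exactly. Their poses are not given: they have to be found in the camera images.
- carrier: Loose dark steel tray 90 (x) x 170 (y) x 40 mm high, a cast aluminium pad bolted inside (top 37 mm up), with two flat uprights 5 mm thick, 24 mm wide, 128 mm high at y = +-82.5 mm joined by a round 12 mm bar along y. Weighs 0.25 to 0.75 kg, unknown. Symmetric: either way round is right. Origin: centre of the underside.
- carrier_bar (a point): Middle of the carrier's round handle bar, 120 mm above its underside; axes as the carrier's (bar along y, free length 160 mm). Pinch it here from above, across x.
- post: Fixed post of the balancer: base plate 130 x 130 x 12 mm, column 40 mm diameter, head up to 245 mm. Origin: centre of the underside, on the vertical swing axis. At swing 0 the arm points along the post's -x.
- balancer_swing (a joint): Swing of the arm about the post's vertical axis, rad. 0 = home, at its stop (arm along the post's -x); grows counter-clockwise seen from above, to 1.4; parked at 0.8 to 1.15. Friction 0.12 N m and some damping: it stays where it is left.
- balancer_sink (a joint): Sink of the arm about its level pivot (on the swing axis, 220 mm above the table), rad. 0 = empty, its spring against the upper stop, the arm rising 0.2 rad to its tip; grows as it sinks, to 0.55. Spring 4.2 N m/rad with preload, lightly damped: the hung carrier sinks it about 0.1 to 0.4 rad by its weight.
- fork_seat (a point): Where the middle of the handle bar lies when seated, midway between the tines, 250 mm out from the pivot. x axis back to the post (tilts with the sink), y along the seated bar. Tines: 10 mm rod at y = +-58 mm, each with a V notch: floor 11 mm below this point, lips 24 mm (post side) and 30 mm (tip side) above the floor, about 30 mm to either side. A 12 mm cross rod lies 85 mm postward.
- push_point (a point): Point on the middle line of the arm's straight grey bar (18 mm wide, 24 mm deep), 120 mm out from the pivot; x axis towards the post. A place to push it sideways.
- pad_a: Bystander: cast aluminium pad on a dark steel foot, 120 x 100 x 44 mm with a thin pin on top. Origin: centre of the underside. Leave it alone.
- pad_b: Bystander: a second such cast pad. Leave it alone.
- chipping_hammer: Bystander: hammer 200 mm long lying on the bench. Leave it alone.

How it is judged (in metres and radians):
On the way:
1. the carrier hangs by its bar in both tines of the parked arm (swing still above 0.4 rad), the arm has sunk more than 0.06 rad and is still, and the hand is off the carrier (distance between carrier_bar and fork_seat below 0.027 m and value of joint balancer_sink above 0.06 rad and angle between carrier's own z axis and vertical below 0.3 rad and velocity of joint balancer_sink between -0.1 and 0.1 rad/s and value of joint balancer_swing above 0.4 rad and contact force between the fingers and carrier below 0.05 N), for 0.3 s.
At the end, for the whole second after the job is handed in: The carrier hangs upright (within 0.3 rad) by its bar in both notches (bar middle within 27 mm of the seat point, which allows sideways play), the arm sunk by more than 0.06 rad and at rest, swung home to within 0.05 rad of its stop, the carrier still (distance between carrier_bar and fork_seat below 0.027 m and value of joint balancer_sink above 0.06 rad and angle between carrier's own z axis and vertical below 0.3 rad and velocity of joint balancer_sink between -0.1 and 0.1 rad/s and value of joint balancer_swing below 0.05 rad and linear speed of carrier below 0.05 m/s and angular speed of carrier below 0.5 rad/s); the robot touches nothing.
It fails at once if the arm drops or springs up: sink speed above 0.45 rad/s (11 cm/s at the fork) (velocity of joint balancer_sink above 0.45 rad/s or velocity of joint balancer_sink below -0.45 rad/s).
It fails at once if the arm is slammed round: swing speed above 1.5 rad/s (velocity of joint balancer_swing below -1.5 rad/s or velocity of joint balancer_swing above 1.5 rad/s).
It fails at once if a cast pad on the bench or the hammer is moved by more than 20 mm (distance of any of pad_a, pad_b, chipping_hammer from where it was at the start of the episode above 0.02 m).
It also fails if it takes over 72 s, if anything falls off the work surface, if the arm or the gripper's body presses on something with over 40 N, if the wrist force passes 120 N, or if a joint passes its speed limit or range.

## Working session

There is one attempt and no reset: what is moved stays moved. The work goes in short steps, Python scripts to look and compute and a shell command to move; the robot and the scene stay as the last step left them, time stands still between calls to the robot, and variables do not carry over. Pictures are saved under pics/ and viewed, at most 10 in all, crops included, and the job is handed in when it is done.

```bash
ls; mkdir -p pics
python3 - <<'E'
from cell import env, order, read_camera, get_obs
import cv2,numpy as np
print(env.tip_reach, get_obs())
for n in ("top","side"):
    r=read_camera(n); cv2.imwrite(f"pics/{n}0.png",r["color"]); print(n,r["fx"],r["fy"],r["cx"],r["cy"],r["dist"]); print(np.round(r["world_from_camera"],4))
E
```

```text
cell.py
pics
steer.py
0.017 {'time_s': 0.0, 'qpos': array([75.80854676, 18.44027289, -4.01366976, 83.17255968,  1.29652415,
       78.54007037, -3.25932342]), 'joint_velocities': array([ 0.00870876, -0.03375554, -0.03549075,  0.06998159, -0.11354631,
        0.0227425 ,  0.10197395]), 'effort': array([ 3.57674198e-04, -4.91292858e+01, -4.04048776e-01, -3.12536180e+01,
       -6.42142701e-02,  4.37211629e-02,  1.94498421e-04]), 'tool_pos': array([ 0.16800394, -0.62734417,  0.21126805]), 'tool_rot': array([-1.79892412e+02,  7.66115402e-03,  1.50003724e+01]), 'force': array([-0.19584498, -0.44737835,  0.17132452]), 'wrist_torque': array([ 0.02712033, -0.06414785,  0.03224543]), 'grasp_force': 0.0, 'grip_width': 0.08735019254992471}
top 470.85643617232273 470.85643617232273 320.66837439442037 195.35584505252768 [-0.12113846  0.          0.          0.          0.        ]
[[ 0.0262 -0.9785  0.2047  0.2256]
 [-0.9997 -0.0253  0.0073 -0.0032]
 [-0.002  -0.2048 -0.9788  1.5614]
 [ 0.      0.      0.      1.    ]]
side 515.6629448007494 515.6629448007494 319.96883767917916 210.4415962675456 [-0.09288486  0.          0.          0.          0.        ]
[[-0.4446 -0.5242  0.7263 -0.7575]
 [-0.8957  0.2515 -0.3668  0.6377]
 [ 0.0096 -0.8136 -0.5813  1.2161]
 [ 0.      0.      0.      1.    ]]
```

View pics/top0.png

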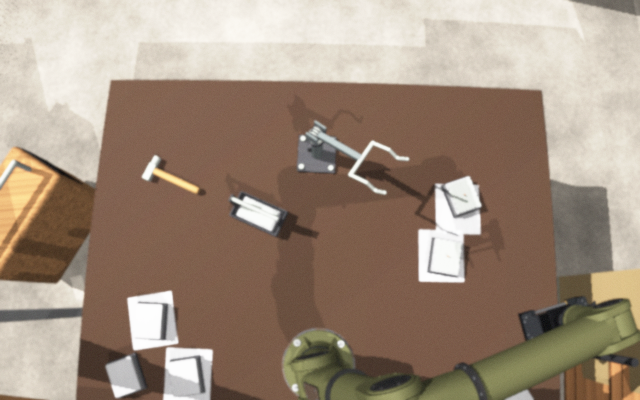

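View pics/side0.png

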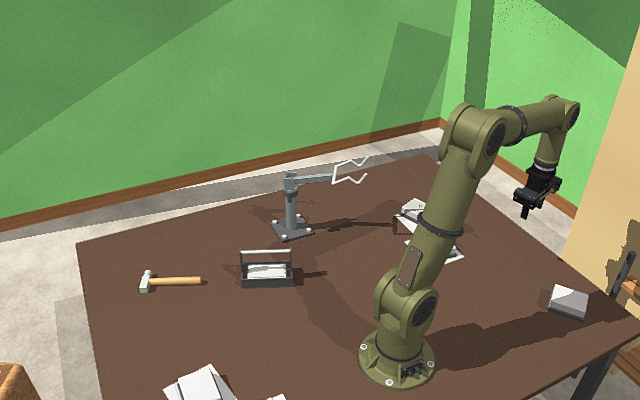

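Top view: the base is near (318,365), the post at (317,155), the arm pointing right and down to the fork at about (385,170), and the carrier at (258,213). The hammer is at (172,175), with pads at right and lower left. Next I'll enlarge the crops.

Run:
```python
import cv2
a=cv2.imread("pics/top0.png")[110:250,220:420]; cv2.imwrite("pics/topc.png",cv2.resize(a,None,fx=4,fy=4,interpolation=cv2.INTER_CUBIC))
a=cv2.imread("pics/side0.png")[150:290,230:430]; cv2.imwrite("pics/sidec.png",cv2.resize(a,None,fx=4,fy=4,interpolation=cv2.INTER_CUBIC))
```

```text
(no output)
```

View pics/topc.png

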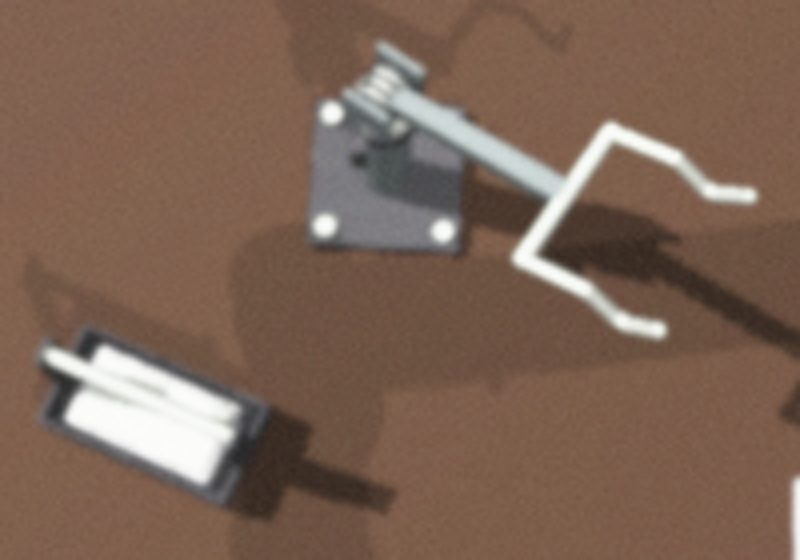

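View pics/sidec.png

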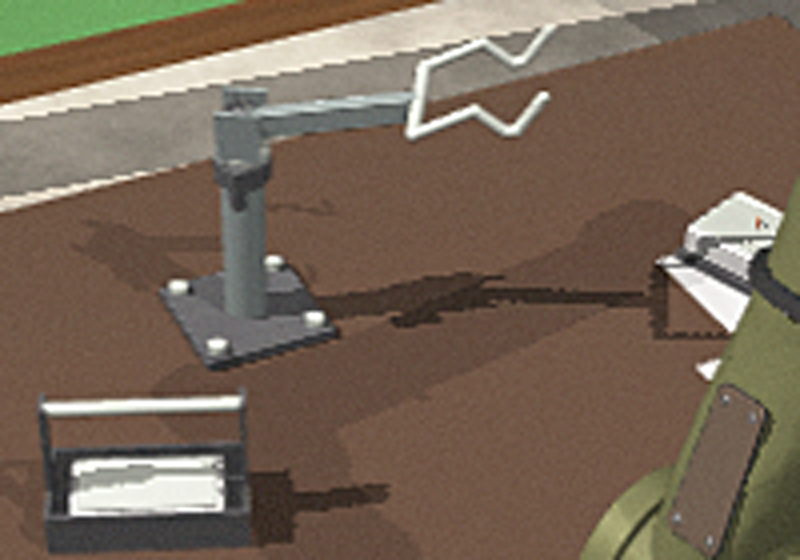

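Crops: in the top crop the bar runs (46,354)-(236,432), the notch floors are at (712,190) and (622,322), and the cross rod corners at (612,130) and (520,258). The side crop shows the same points at (45,407)-(243,402), (520,64)/(513,132) and (424,66)/(412,133).

```bash
cat > h.py <<'E'
import numpy as np, cv2
from cell import env, order, read_camera, get_obs
def cam(n):
    r=read_camera(n); r["K"]=np.array([[r["fx"],0,r["cx"]],[0,r["fy"],r["cy"]],[0,0,1]]); return r
def ray(r,uv):
    p=cv2.undistortPoints(np.array([[uv]],float),r["K"],np.array(r["dist"]))[0,0]
    T=r["world_from_camera"]; return T[:3,3],T[:3,:3]@np.r_[p,1]
def plane(r,uv,z):
    o,d=ray(r,uv); return o+d*(z-o[2])/d[2]
def tri(a,ua,b,ub):
    o,d=ray(a,ua);p,e=ray(b,ub)
    s=np.linalg.lstsq(np.c_[d,-e],p-o,rcond=None)[0]
    A,B=o+d*s[0],p+e*s[1]; return (A+B)/2,np.linalg.norm(A-B)
def proj(r,X):
    T=np.linalg.inv(r["world_from_camera"]);
    return cv2.projectPoints(np.atleast_2d(X).astype(float),cv2.Rodrigues(T[:3,:3])[0],T[:3,3],r["K"],np.array(r["dist"]))[0][:,0]
E
python3 - <<'E'
from h import *
t,s=cam("top"),cam("side")
T=lambda u:np.array(u)/4-.375+[220,110]
S=lambda u:np.array(u)/4-.375+[230,150]
for n,a,b in [("barL",(46,354),(45,407)),("barR",(236,432),(243,402)),("notchFar",(712,190),(520,64)),("notchNear",(622,322),(513,132)),("crossFar",(612,130),(424,66)),("crossNear",(520,258),(412,133)),("tipF",(755,196),(551,28)),("tipN",(660,330),(545,96)),("bolt1",(331,112),(178,287)),("bolt2",(324,225),(217,346)),("bolt3",(442,231),(315,319))]:
    X,e=tri(t,T(a),s,S(b)); print(n,np.round(X,4),round(e,4))
for a in [(46,354),(236,432)]: print(plane(t,T(a),.12))
for a in [(45,407),(243,402)]: print(plane(s,S(a),.12))
E
```

```text
barL [0.5092 0.2865 0.127 ] 0.0009
barR [0.4525 0.1352 0.1204] 0.0018
notchFar [ 0.6127 -0.2115  0.2695] 0.0016
notchNear [ 0.5137 -0.147   0.2715] 0.002
crossFar [ 0.6592 -0.1397  0.2606] 0.0006
crossNear [ 0.5605 -0.0748  0.2633] 0.0012
tipF [ 0.5983 -0.2342  0.3085] 0.0011
tipN [ 0.5005 -0.1686  0.309 ] 0.0015
bolt1 [0.7487 0.076  0.0202] 0.0012
bolt2 [0.6478 0.0782 0.0203] 0.0015
bolt3 [ 0.6451 -0.0217  0.0205] 0.0012
[0.5108453  0.28825328 0.12      ]
[0.45307594 0.13601827 0.12      ]
[0.51698873 0.28386912 0.12      ]
[0.45239912 0.13431044 0.12      ]
```

Checks: bar length is 0.161, tine spacing 0.118 and bolt spacing 0.100, all as given. Bar middle is (0.481,0.211) at 69°. Post axis is (0.697,0.027). Arm direction is 237° (swing about 1.02) and the seat is about (0.564,-0.178,0.281). I'll move high and outward first, to stay clear of the fork.

```bash
cat > d.py <<'E'
import sys,numpy as np
from cell import env, order, read_camera, get_obs
from scipy.spatial.transform import Rotation as R
x,y,z,w=map(float,sys.argv[1:5]); o=get_obs()
r=R.from_euler('xyz',o["tool_rot"],degrees=True)
d=r.inv().apply(np.array([x,y,z])-o["tool_pos"])
print("delta",np.round(d,4),"turn",round(-((w-o["tool_rot"][2]+180)%360-180),1),"t",round(o["time_s"],2),"F",np.round(o["force"],2))
E
echo '[{"tx":0.04,"ty":-0.017,"tz":-0.025,"jaw":0.087},{"tx":0.08,"ty":-0.035,"tz":-0.05,"jaw":0.087},{"tx":0.12,"ty":-0.052,"tz":-0.075,"jaw":0.087},{"tx":0.15,"ty":-0.07,"tz":-0.1,"jaw":0.087},{"tx":0.18,"ty":-0.085,"tz":-0.125,"jaw":0.087},{"tx":0.21,"ty":-0.1,"tz":-0.15,"jaw":0.087},{"tx":0.24,"ty":-0.11,"tz":-0.175,"jaw":0.087},{"tx":0.27,"ty":-0.12,"tz":-0.2,"jaw":0.087}]' > rows.txt && python3 steer.py rows.txt
python3 d.py 0.5 0.0 0.42 69.2
```

```text
time_s: 0.87
tool_pos: [0.383, -0.4514, 0.3988]
tool_rot: [180.0, 0.0, 15.0]
force: [0.1, -0.3, -0.3]
grip_width: 0.0869
grasp_force: 0.0
delta [ 0.2299 -0.4057 -0.0214] turn -54.2 t 0.87 F [ 0.13 -0.31 -0.34]
```

```bash
echo '[{"tx":0.03,"ty":-0.025,"tz":-0.02,"spin":-7,"jaw":0.087},{"tx":0.06,"ty":-0.05,"tz":-0.03,"spin":-14,"jaw":0.087},{"tx":0.085,"ty":-0.08,"tz":-0.03,"spin":-21,"jaw":0.087},{"tx":0.11,"ty":-0.11,"tz":-0.03,"spin":-28,"jaw":0.087},{"tx":0.13,"ty":-0.145,"tz":-0.03,"spin":-35,"jaw":0.087},{"tx":0.15,"ty":-0.18,"tz":-0.03,"spin":-42,"jaw":0.087},{"tx":0.17,"ty":-0.215,"tz":-0.03,"spin":-49,"jaw":0.087},{"tx":0.185,"ty":-0.25,"tz":-0.03,"spin":-54,"jaw":0.087}]' > rows.txt && python3 steer.py rows.txt
python3 d.py 0.481 0.211 0.2 69.2
```

```text
time_s: 1.53
tool_pos: [0.4967, -0.1611, 0.427]
tool_rot: [-180.0, -0.0, 69.4]
force: [0.6, -0.3, -0.3]
grip_width: 0.0865
grasp_force: 0.0
delta [ 0.3427 -0.1456  0.2271] turn 0.2 t 1.53 F [ 0.57 -0.25 -0.31]
```

```bash
echo '[{"tx":0.035,"ty":-0.015,"jaw":0.087},{"tx":0.07,"ty":-0.03,"jaw":0.087},{"tx":0.105,"ty":-0.045,"jaw":0.087},{"tx":0.14,"ty":-0.06,"tz":0.01,"jaw":0.087},{"tx":0.175,"ty":-0.075,"tz":0.02,"jaw":0.087},{"tx":0.21,"ty":-0.09,"tz":0.03,"jaw":0.087},{"tx":0.245,"ty":-0.105,"tz":0.04,"jaw":0.087},{"tx":0.275,"ty":-0.118,"tz":0.06,"jaw":0.087}]' > rows.txt && python3 steer.py rows.txt
echo '[{"tx":0.03,"ty":-0.013,"tz":0.02,"jaw":0.06},{"tx":0.05,"ty":-0.02,"tz":0.05,"jaw":0.06},{"tx":0.062,"ty":-0.026,"tz":0.08,"jaw":0.06},{"tx":0.068,"ty":-0.028,"tz":0.1,"jaw":0.06},{"tx":0.068,"ty":-0.028,"tz":0.1,"jaw":0.06}]' > rows.txt && python3 steer.py rows.txt
python3 d.py 0.481 0.211 0.118 69.2
python3 - <<'E'
from h import *
t,s,w=cam("top"),cam("side"),cam("wrist")
a=t["color"][160:260,220:345]; b=w["color"]
a=cv2.resize(a,(400,320)); b=cv2.resize(b,(400,250)); c=cv2.resize(s["color"][220:300,220:320],(400,320))
im=np.zeros((570,800,3),np.uint8); im[:320,:400]=a; im[:320,400:]=c; im[320:,:400]=b
cv2.imwrite("pics/g1.png",im)
E
```

```text
time_s: 2.2
tool_pos: [0.4845, 0.1386, 0.3685]
tool_rot: [179.8, -0.1, 69.1]
force: [0.6, 0.1, -0.4]
grip_width: 0.087
grasp_force: 0.0
time_s: 2.62
tool_pos: [0.4796, 0.2097, 0.263]
tool_rot: [-179.6, 0.2, 69.2]
force: [-0.6, -0.5, -0.0]
grip_width: 0.0636
grasp_force: 0.0
delta [0.0023 0.0017 0.145 ] turn 0.0 t 2.62 F [-0.58 -0.46 -0.03]
```

View pics/g1.png

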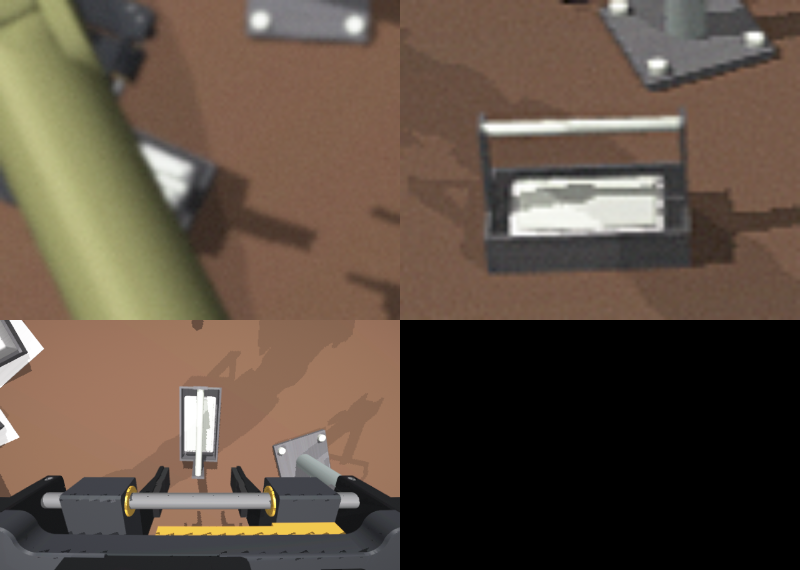

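The bar (wrist inset, x about 200) sits midway between the fingers (160/240) and parallel to the pads. I'll descend and grip.

```bash
echo '[{"tx":0.001,"ty":0.001,"tz":0.03,"jaw":0.06},{"tx":0.002,"ty":0.001,"tz":0.06,"jaw":0.06},{"tx":0.002,"ty":0.001,"tz":0.09,"jaw":0.06},{"tx":0.002,"ty":0.001,"tz":0.115,"jaw":0.06},{"tx":0.002,"ty":0.001,"tz":0.135,"jaw":0.06},{"tx":0.002,"ty":0.001,"tz":0.145,"jaw":0.06},{"tx":0.002,"ty":0.001,"tz":0.145,"jaw":0.06}]' > rows.txt && python3 steer.py rows.txt 30
echo '[{"jaw":0},{"jaw":0},{"jaw":0},{"jaw":0},{"jaw":0},{"jaw":0}]' > rows.txt && python3 steer.py rows.txt 30
echo '[{"tz":-0.01,"jaw":0},{"tz":-0.02,"jaw":0},{"tz":-0.03,"jaw":0},{"tz":-0.05,"jaw":0},{"tz":-0.05,"jaw":0},{"tz":-0.05,"jaw":0},{"tz":-0.05,"jaw":0}]' > rows.txt && python3 steer.py rows.txt
python3 d.py 0.5643 -0.1775 0.36 147.1
```

```text
time_s: 3.35
tool_pos: [0.4845, 0.2091, 0.1217]
tool_rot: [-179.9, 0.1, 68.9]
force: [-0.5, -0.2, 1.6]
grip_width: 0.0599
grasp_force: 0.0
time_s: 3.85
tool_pos: [0.4847, 0.2104, 0.1228]
tool_rot: [180.0, -0.0, 69.0]
force: [-0.2, -0.8, -0.4]
grip_width: 0.0279
grasp_force: 0.0
time_s: 4.43
tool_pos: [0.4845, 0.2103, 0.1725]
tool_rot: [180.0, 0.0, 69.0]
force: [-0.4, 0.1, -0.0]
grip_width: 0.0005
grasp_force: 0.0
delta [-0.3334  0.2136 -0.1874] turn -78.1 t 4.43 F [-0.38  0.08 -0.03]
```

The fingers hadn't finished closing before I lifted (about 0.06 m/s, so slow), so the grasp came up empty. I'll reopen, check the carrier hasn't moved and retry.

```bash
echo '[{"tz":-0.02,"jaw":0.06},{"tz":-0.04,"jaw":0.06},{"tz":-0.04,"jaw":0.06},{"tz":-0.04,"jaw":0.06},{"tz":-0.04,"jaw":0.06},{"tz":-0.04,"jaw":0.06},{"tz":-0.04,"jaw":0.06},{"tz":-0.04,"jaw":0.06}]' > rows.txt && python3 steer.py rows.txt
python3 d.py 0.481 0.211 0.118 69.2
python3 - <<'E'
from h import *
s,w=cam("side"),cam("wrist")
im=np.zeros((570,800,3),np.uint8)
im[:320,:400]=cv2.resize(s["color"][220:300,220:320],(400,320));im[:400,400:]=w["color"][0:400,180:380].repeat(2,1)[:, :400]
cv2.imwrite("pics/g2.png",im)
print(proj(s,[[0.5092,.2865,.12],[.4525,.1352,.12]]),proj(w,[[0.5092,.2865,.12],[.4525,.1352,.12]]))
E
```

```text
time_s: 5.1
tool_pos: [0.484, 0.2102, 0.2115]
tool_rot: [-179.9, 0.0, 69.0]
force: [0.0, 0.7, -0.4]
grip_width: 0.0454
grasp_force: 0.0
delta [-0.0002 -0.003   0.0935] turn -0.2 t 5.1 F [ 0.03  0.74 -0.37]
[[240.90556803 252.98079481]
 [290.1158014  250.18238902]] [[315.46924457 115.32786414]
 [317.10020012 275.65369378]]
```

View pics/g2.png

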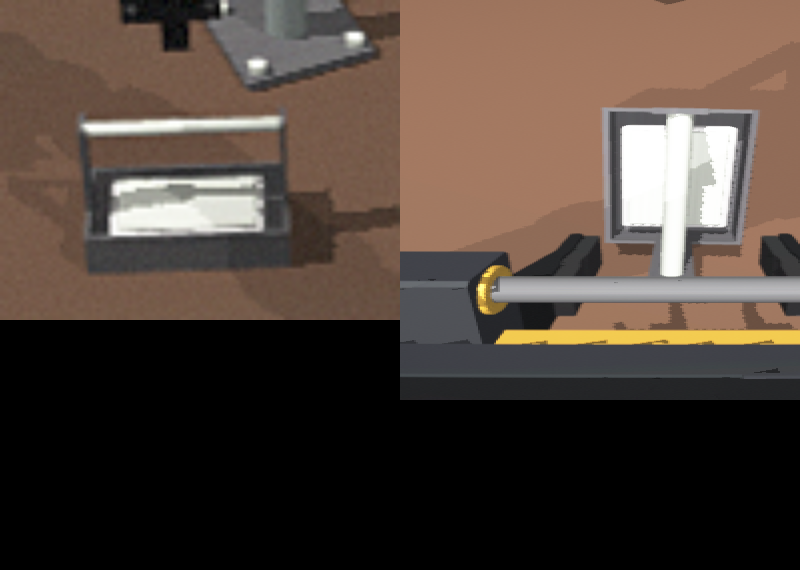

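The carrier is undisturbed. In the wrist view the bar runs from row 115 to 275 near column 317, against a prediction of 115-276 and 316, so the estimate holds to about 1 mm. Retrying with a longer close.

```bash
echo '[{"ty":-0.003,"tz":0.02,"jaw":0.06},{"ty":-0.003,"tz":0.045,"jaw":0.06},{"ty":-0.003,"tz":0.065,"jaw":0.06},{"ty":-0.003,"tz":0.08,"jaw":0.06},{"ty":-0.003,"tz":0.09,"jaw":0.06},{"ty":-0.003,"tz":0.0935,"jaw":0.06},{"ty":-0.003,"tz":0.0935,"jaw":0.05},{"ty":-0.003,"tz":0.0935,"jaw":0.03}]' > rows.txt && python3 steer.py rows.txt 30
echo '[{"jaw":0},{"jaw":0},{"jaw":0},{"jaw":0},{"jaw":0},{"jaw":0},{"jaw":0},{"jaw":0}]' > rows.txt && python3 steer.py rows.txt 30
python3 d.py 0.5643 -0.1775 0.36 147.1
```

```text
time_s: 5.87
tool_pos: [0.4821, 0.2118, 0.1195]
tool_rot: [180.0, -0.0, 69.0]
force: [0.1, 0.5, 0.3]
grip_width: 0.0529
grasp_force: 0.0
time_s: 6.53
tool_pos: [0.4816, 0.2115, 0.1188]
tool_rot: [-180.0, 0.0, 69.0]
force: [-0.1, -0.8, 0.3]
grip_width: 0.0036
grasp_force: 0.0
delta [-0.3335  0.2166 -0.2412] turn -78.1 t 6.53 F [-0.15 -0.77  0.29]
```

Run:
```python
from h import *
s,w=cam("side"),cam("wrist"); print(get_obs()["grip_width"],get_obs()["grasp_force"])
im=np.zeros((500,800,3),np.uint8)
im[:320,:400]=cv2.resize(s["color"][210:306,220:340],(400,320));im[:500,400:]=cv2.resize(w["color"][0:400,160:480],(400,500))
cv2.imwrite("pics/g3.png",im)
```

```text
0.001369769896431668 0.0
```

View pics/g3.png

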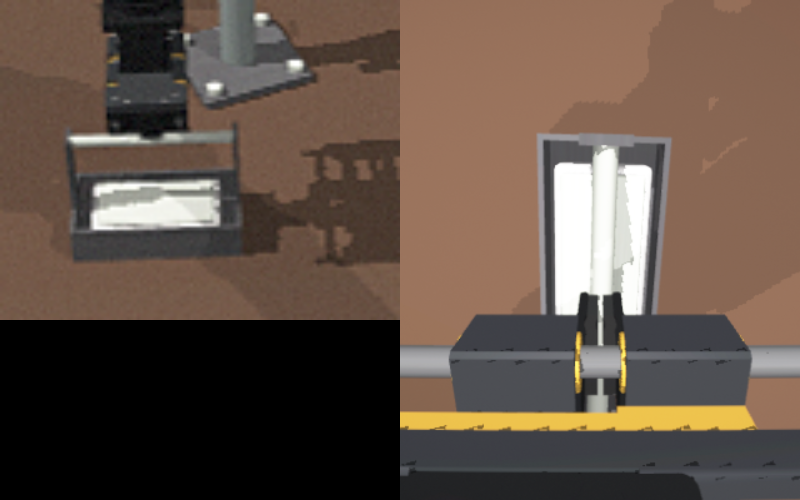

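Closed fingers seem to end at or above the bar: in the side inset the tips are at about (150,137). I'll compare that with the projected tip position.

Run:
```python
from h import *
s=cam("side"); o=get_obs(); p=o["tool_pos"]; print(p)
for dz in (0.051,.034,.017,0,-.017): print(dz,(proj(s,p+[0,0,dz])[0]-[220,210])*400/120)
w=cam("wrist")
for dz in (.034,.017,0,-.017): print(dz,(proj(w,p+[0,0,dz])[0]-[160,0])*1.25)
print(proj(w,[0.481,.211,.12])-[160,0])
c=s["color"][235:265,245:290]; a=cv2.resize(c,(540,360),interpolation=cv2.INTER_NEAREST); cv2.imwrite("pics/g4.png",a)
```

```text
[0.48159259 0.21144921 0.118759  ]
0.051 [148.36738746  99.01928583]
0.034 [149.30500535 112.61323464]
0.017 [150.23358846 126.04412597]
0 [151.15322983 139.31442049]
-0.017 [152.06402255 152.42654129]
0.034 [199.45861098 340.26381892]
0.017 [199.47298537 321.3300928 ]
0 [199.48493903 305.61679162]
-0.017 [199.49503375 292.3694433 ]
[[158.98852834 246.20844331]]
```

View pics/g4.png

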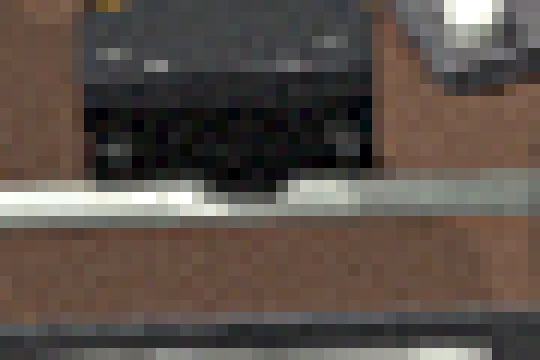

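The side view suggests the tips are 15-20 mm higher than I assumed. I'll open, go 17 mm lower (tips still far above the pad in the tray), and close again.

```bash
echo '[{"jaw":0.06},{"jaw":0.06},{"jaw":0.06},{"jaw":0.06},{"jaw":0.06},{"jaw":0.06},{"jaw":0.06}]' > rows.txt && python3 steer.py rows.txt
echo '[{"tz":0.006,"jaw":0.06},{"tz":0.012,"jaw":0.06},{"tz":0.017,"jaw":0.05},{"tz":0.017,"jaw":0},{"tz":0.017,"jaw":0},{"tz":0.017,"jaw":0},{"tz":0.017,"jaw":0},{"tz":0.017,"jaw":0}]' > rows.txt && python3 steer.py rows.txt 30
echo '[{"jaw":0},{"jaw":0},{"jaw":0},{"jaw":0},{"jaw":0}]' > rows.txt && python3 steer.py rows.txt 30
python3 d.py 0.5643 -0.1775 0.36 147.1
```

```text
time_s: 7.32
tool_pos: [0.4816, 0.2114, 0.1188]
tool_rot: [-180.0, 0.0, 69.0]
force: [-0.1, 0.5, 0.5]
grip_width: 0.0389
grasp_force: 0.0
time_s: 7.98
tool_pos: [0.4818, 0.2115, 0.102]
tool_rot: [180.0, -0.0, 69.0]
force: [0.9, -0.6, 0.1]
grip_width: 0.0276
grasp_force: 0.0
time_s: 8.4
tool_pos: [0.4818, 0.2114, 0.1019]
tool_rot: [180.0, -0.0, 69.0]
force: [0.6, 0.1, 0.6]
grip_width: 0.0112
grasp_force: 29.9
delta [-0.3335  0.2165 -0.2581] turn -78.1 t 8.4 F [0.58 0.07 0.64]
```

It gripped, but 11.2 mm on a 12 mm bar suggests the pads only catch it near their tips. I'll regrip 9 mm deeper.

```bash
echo '[{"jaw":0.03},{"jaw":0.03},{"jaw":0.03},{"tz":0.003,"jaw":0.03},{"tz":0.006,"jaw":0.03},{"tz":0.009,"jaw":0.02},{"tz":0.009,"jaw":0},{"tz":0.009,"jaw":0}]' > rows.txt && python3 steer.py rows.txt
echo '[{"jaw":0},{"jaw":0},{"jaw":0},{"jaw":0},{"jaw":0},{"jaw":0}]' > rows.txt && python3 steer.py rows.txt 40
echo '[{"tz":-0.005,"jaw":0},{"tz":-0.01,"jaw":0},{"tz":-0.02,"jaw":0},{"tz":-0.03,"jaw":0},{"tz":-0.04,"jaw":0},{"tz":-0.05,"jaw":0},{"tz":-0.06,"jaw":0},{"tz":-0.06,"jaw":0}]' > rows.txt && python3 steer.py rows.txt
python3 - <<'E'
from h import *
t,s,w=cam("top"),cam("side"),cam("wrist"); o=get_obs(); print(o["tool_pos"],o["force"],o["grip_width"])
im=np.zeros((570,800,3),np.uint8)
im[:320,:400]=cv2.resize(s["color"][190:286,220:340],(400,320));im[:500,400:]=cv2.resize(w["color"][0:400,160:480],(400,500))
cv2.imwrite("pics/g5.png",im)
d=np.array([np.cos(np.radians(69)),np.sin(np.radians(69)),0])
for z in (0,.01,.02,.03):
  c=o["tool_pos"]+[0,0,z]; print(z,(proj(s,[c-d*.08,c+d*.08])-[220,190])/.3, (proj(w,[c-d*.08,c+d*.08])-[160,0])*1.25)
E
```

```text
time_s: 9.07
tool_pos: [0.4813, 0.2114, 0.0924]
tool_rot: [-180.0, 0.0, 69.0]
force: [-0.3, 0.1, 1.0]
grip_width: 0.0174
grasp_force: 0.0
time_s: 9.57
tool_pos: [0.4816, 0.2115, 0.0927]
tool_rot: [-180.0, 0.0, 69.0]
force: [0.9, -0.1, -3.8]
grip_width: 0.0108
grasp_force: 40.0
time_s: 10.23
tool_pos: [0.4831, 0.2122, 0.1556]
tool_rot: [179.8, -0.1, 69.0]
force: [0.7, 0.2, -4.1]
grip_width: 0.0104
grasp_force: 40.0
[0.48152812 0.21121721 0.15271151] [ 0.03232963 -1.00081668 -3.65171055] 0.010832468030518664
0 [[231.50351814 175.10482166]
 [ 67.20009097 183.45231968]] [[198.77831907 426.60213739]
 [199.06204975 149.20435816]]
0.01 [[231.24421135 167.13904391]
 [ 66.35777002 175.46885199]] [[198.76133649 439.89280226]
 [199.05619128 149.90379128]]
0.02 [[230.983487   159.11661827]
 [ 65.51057147 167.42825355]] [[198.74279408 454.44531029]
 [199.04957331 150.69393466]]
0.03 [[230.72133746 151.03703744]
 [ 64.65846528 159.33001024]] [[198.72247206 470.44477212]
 [199.0420379  151.59365784]]
```

View pics/g5.png

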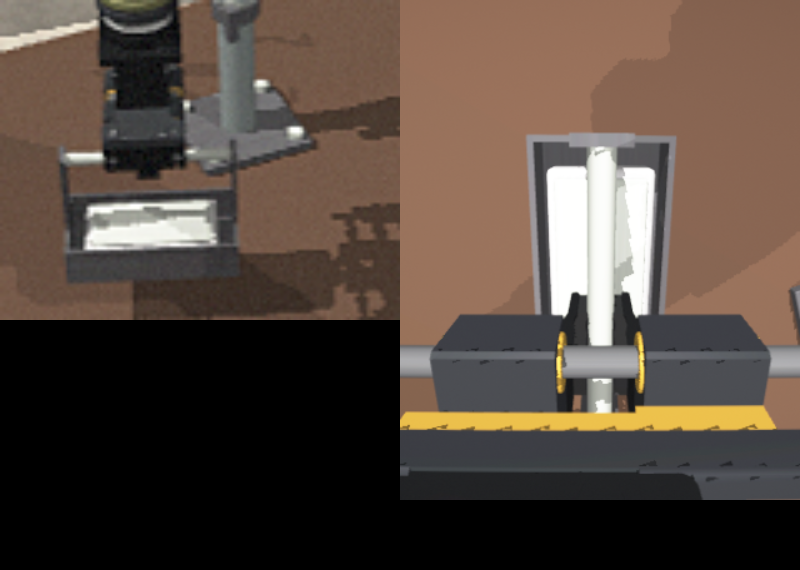

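The carrier is held: load is about 4 N (0.4 kg). In the side inset the bar lies at (62,158)-(233,153), which puts it about 27 mm above the reported TCP. The tines have to enter between bar and tray from the tip side. So I'll go high over the fork, lower outside the tip, then move inward.

```bash
echo '[{"tz":-0.03,"jaw":0},{"tz":-0.06,"jaw":0},{"tz":-0.095,"jaw":0},{"tz":-0.13,"jaw":0},{"tx":-0.02,"tz":-0.165,"spin":-5,"jaw":0},{"tx":-0.045,"tz":-0.2,"spin":-11,"jaw":0},{"tx":-0.075,"tz":-0.23,"spin":-17,"jaw":0},{"tx":-0.105,"tz":-0.26,"spin":-23,"jaw":0}]' > rows.txt && python3 steer.py rows.txt
python3 d.py 0.493 -0.288 0.44 147.1
```

```text
time_s: 11.05
tool_pos: [0.4438, 0.1154, 0.4113]
tool_rot: [-180.0, -0.0, 92.4]
force: [0.7, -1.4, -4.9]
grip_width: 0.011
grasp_force: 40.0
delta [-0.4051  0.0321 -0.0287] turn -54.7 t 11.05 F [ 0.69 -1.4  -4.86]
```

```bash
echo '[{"tx":-0.03,"ty":0.003,"tz":-0.015,"spin":-6,"jaw":0},{"tx":-0.06,"ty":0.006,"tz":-0.03,"spin":-12,"jaw":0},{"tx":-0.09,"ty":0.009,"tz":-0.035,"spin":-18,"jaw":0},{"tx":-0.125,"ty":0.012,"tz":-0.035,"spin":-24,"jaw":0},{"tx":-0.16,"ty":0.015,"tz":-0.035,"spin":-30,"jaw":0},{"tx":-0.195,"ty":0.018,"tz":-0.035,"spin":-36,"jaw":0},{"tx":-0.23,"ty":0.02,"tz":-0.035,"spin":-42,"jaw":0},{"tx":-0.265,"ty":0.023,"tz":-0.035,"spin":-48,"jaw":0}]' > rows.txt && python3 steer.py rows.txt
python3 d.py 0.493 -0.288 0.44 147.1
```

```text
time_s: 11.72
tool_pos: [0.4768, -0.1499, 0.4445]
tool_rot: [-179.9, -0.1, 140.3]
force: [0.5, 0.8, -3.6]
grip_width: 0.0108
grasp_force: 40.0
delta [-0.1007 -0.0959  0.0044] turn -6.8 t 11.72 F [ 0.55  0.78 -3.61]
```

```bash
echo '[{"tx":-0.02,"ty":-0.02,"spin":-2,"jaw":0},{"tx":-0.045,"ty":-0.043,"spin":-4,"jaw":0},{"tx":-0.07,"ty":-0.066,"spin":-6,"jaw":0},{"tx":-0.09,"ty":-0.086,"spin":-6.8,"jaw":0},{"tx":-0.1007,"ty":-0.096,"spin":-6.8,"jaw":0},{"tx":-0.1007,"ty":-0.096,"spin":-6.8,"jaw":0},{"tx":-0.1007,"ty":-0.096,"spin":-6.8,"jaw":0}]' > rows.txt && python3 steer.py rows.txt
python3 d.py 0.493 -0.288 0.303 147.1
```

```text
time_s: 12.3
tool_pos: [0.4925, -0.2867, 0.444]
tool_rot: [179.9, -0.2, 146.7]
force: [-0.2, 1.2, -4.1]
grip_width: 0.011
grasp_force: 40.0
delta [-0.0016 -0.001   0.1409] turn -0.4 t 12.3 F [-0.19  1.24 -4.13]
```

```bash
echo '[{"tx":-0.001,"tz":0.03,"jaw":0},{"tx":-0.001,"ty":-0.001,"tz":0.06,"jaw":0},{"tx":-0.001,"ty":-0.001,"tz":0.09,"spin":-0.4,"jaw":0},{"tx":-0.001,"ty":-0.001,"tz":0.115,"spin":-0.4,"jaw":0},{"tx":-0.001,"ty":-0.001,"tz":0.13,"spin":-0.4,"jaw":0},{"tx":-0.001,"ty":-0.001,"tz":0.14,"spin":-0.4,"jaw":0},{"tx":-0.001,"ty":-0.001,"tz":0.14,"spin":-0.4,"jaw":0},{"tx":-0.001,"ty":-0.001,"tz":0.14,"spin":-0.4,"jaw":0}]' > rows.txt && python3 steer.py rows.txt
python3 d.py 0.5643 -0.1775 0.303 147.1
python3 - <<'E'
from h import *
s=cam("side");t=cam("top"); cv2.imwrite("pics/s6.png",s["color"]); cv2.imwrite("pics/t6.png",t["color"])
c=np.array([0.493,-.288,.33]);v=np.array([.839,-.543,0])
for n,r in (("s",s),("t",t)):
  print(n,proj(r,[c-v*.07,c-v*.05,c+v*.05,c+v*.07]))
g=s["color"].astype(int)
for k in (-.065,-.05,.05,.065):
  u,w=proj(s,c+v*k)[0]; col=g[int(w)-12:int(w)+13,int(round(u))].sum(1)//3; print(k,int(round(u)),int(w)-12,col)
E
```

```text
time_s: 12.97
tool_pos: [0.4932, -0.2869, 0.306]
tool_rot: [180.0, 0.0, 147.3]
force: [-0.0, 0.4, -3.8]
grip_width: 0.0107
grasp_force: 40.0
delta [-0.0007  0.1305  0.0031] turn 0.2 t 12.97 F [-0.    0.43 -3.77]
s [[397.31006098 172.15822744]
 [397.25397254 169.07934505]
 [396.98174093 154.52525017]
 [396.92892493 151.77223484]]
t [[416.34822374 215.72819283]
 [420.29399471 209.6177075 ]
 [439.57046332 179.62036115]
 [443.33285895 173.7366707 ]]
-0.065 397 159 [139 127 125 255 255 253 252 253 253 251 253 255 154  63  69  70  72  67
  72  74  72  70  73  70  70]
-0.05 397 157 [135 135 139 127 125 255 255 253 252 253 253 251 253 255 154  63  69  70
  72  67  72  74  72  70  73]
0.05 397 142 [ 84 108 184 189 174 103  38 251 245 145 125 129 128 133 134 135 135 139
 127 125 255 255 253 252 253]
0.065 397 140 [ 42  35  84 108 184 189 174 103  38 251 245 145 125 129 128 133 134 135
 135 139 127 125 255 255 253]
```

The bar's near end appears about where predicted, at column 397. Moving inward over the tines and watching the force.

```bash
echo '[{"ty":0.01,"jaw":0},{"ty":0.02,"jaw":0},{"ty":0.03,"jaw":0},{"ty":0.04,"jaw":0},{"ty":0.05,"jaw":0},{"ty":0.06,"jaw":0},{"ty":0.067,"jaw":0},{"ty":0.067,"jaw":0}]' > rows.txt && python3 steer.py rows.txt
echo '[{"ty":0.01,"jaw":0},{"ty":0.02,"jaw":0},{"ty":0.03,"jaw":0},{"ty":0.04,"jaw":0},{"ty":0.05,"jaw":0},{"ty":0.058,"jaw":0},{"ty":0.063,"jaw":0},{"ty":0.063,"jaw":0}]' > rows.txt && python3 steer.py rows.txt
python3 d.py 0.5643 -0.1775 0.254 147.1
python3 - <<'E'
from h import *
s,t=cam("side"),cam("top"); cv2.imwrite("pics/s7.png",s["color"]);cv2.imwrite("pics/t7.png",t["color"])
im=np.zeros((600,800,3),np.uint8)
im[:,:400]=cv2.resize(s["color"][120:225,320:390],(400,600));im[:400,400:]=cv2.resize(t["color"][120:220,330:430],(400,400))
cv2.imwrite("pics/g7.png",im)
E
```

```text
time_s: 13.73
tool_pos: [0.5305, -0.2289, 0.3054]
tool_rot: [179.9, -0.0, 147.4]
force: [0.2, 0.2, -4.8]
grip_width: 0.0108
grasp_force: 40.0
time_s: 14.4
tool_pos: [0.5641, -0.1768, 0.3054]
tool_rot: [179.9, -0.0, 147.3]
force: [-0.1, 0.6, -4.3]
grip_width: 0.0109
grasp_force: 40.0
delta [-0.0005 -0.0005  0.0514] turn 0.2 t 14.4 F [-0.09  0.58 -4.31]
```

No contact. Lowering to just above the notch, then slowly with the arm.

```bash
echo '[{"tz":0.006,"jaw":0},{"tz":0.012,"jaw":0},{"tz":0.018,"jaw":0},{"tz":0.024,"jaw":0},{"tz":0.03,"jaw":0},{"tz":0.034,"jaw":0},{"tz":0.038,"jaw":0},{"tz":0.04,"jaw":0}]' > rows.txt && python3 steer.py rows.txt
for i in 1 2 3; do echo '[{"tz":0.002,"jaw":0},{"tz":0.004,"jaw":0},{"tz":0.006,"jaw":0},{"tz":0.008,"jaw":0}]' > rows.txt && python3 steer.py rows.txt | grep -E "pos|^force"; done
```

```text
time_s: 15.17
tool_pos: [0.563, -0.1787, 0.2646]
tool_rot: [-180.0, -0.0, 147.2]
force: [-0.4, 0.5, -4.9]
grip_width: 0.0111
grasp_force: 40.0
tool_pos: [0.5634, -0.1787, 0.2574]
force: [0.1, 0.6, -2.8]
tool_pos: [0.5635, -0.1786, 0.2494]
force: [0.3, 0.6, -3.6]
tool_pos: [0.563, -0.1793, 0.2413]
force: [-1.2, -0.8, -2.7]
```

```bash
for i in 1; do 
echo '[{"tz":0.002,"jaw":0},{"tz":0.004,"jaw":0},{"tz":0.006,"jaw":0},{"tz":0.008,"jaw":0},{"tz":0.01,"jaw":0},{"tz":0.012,"jaw":0},{"tz":0.012,"jaw":0},{"tz":0.012,"jaw":0}]' > rows.txt && python3 steer.py rows.txt | grep -E "pos|^force"
echo '[{"tz":0.002,"jaw":0},{"tz":0.004,"jaw":0},{"tz":0.006,"jaw":0},{"tz":0.008,"jaw":0},{"tz":0.01,"jaw":0},{"tz":0.012,"jaw":0},{"tz":0.012,"jaw":0},{"tz":0.012,"jaw":0}]' > rows.txt && python3 steer.py rows.txt | grep -E "pos|^force"; done
```

```text
tool_pos: [0.5622, -0.1807, 0.2291]
force: [-3.9, -4.6, 0.1]
tool_pos: [0.5617, -0.1819, 0.2172]
force: [-4.2, -5.7, -1.5]
```

Run:
```python
from h import *
f=[]
for i in range(8): t=cam("side"); f.append(get_obs()["force"])
print(np.mean(f,0),np.std(f,0)); cv2.imwrite("pics/s8.png",t["color"])
```

```text
[-4.74032329 -6.07462231 -0.35803057] [0.55598053 0.22762956 0.41107227]
```

The side force of about 7.7 N is outward along the arm, because the seat arcs outward as it sinks. I'll relieve it by shifting outward in small steps.

```bash
cat > f.py <<'E'
from h import *
f=[]
for i in range(5): cam("wrist"); o=get_obs(); f.append(o["force"])
f=np.mean(f,0); print("out",round(f@[-.543,-.839,0],2),"tang",round(f@[.839,-.543,0],2),"z",round(f[2],2),"pos",np.round(o["tool_pos"],4),"t",round(o["time_s"],1),"w",round(o["grip_width"],4))
E
echo '[{"ty":-0.001,"jaw":0},{"ty":-0.002,"jaw":0},{"ty":-0.003,"jaw":0},{"ty":-0.004,"jaw":0},{"ty":-0.004,"jaw":0}]' > rows.txt && python3 steer.py rows.txt >/dev/null; python3 f.py
echo '[{"ty":-0.001,"jaw":0},{"ty":-0.002,"jaw":0},{"ty":-0.003,"jaw":0},{"ty":-0.003,"jaw":0}]' > rows.txt && python3 steer.py rows.txt >/dev/null; python3 f.py
```

```text
out 2.16 tang 0.28 z -0.63 pos [ 0.5614 -0.1818  0.2175] t 18.6 w 0.0109
out -5.7 tang 0.42 z -2.11 pos [ 0.5605 -0.1826  0.2175] t 19.1 w 0.0107
```

```bash
echo '[{"ty":0.001,"jaw":0},{"ty":0.002,"jaw":0},{"ty":0.002,"tz":0.002,"jaw":0},{"ty":0.002,"tz":0.004,"jaw":0},{"ty":0.002,"tz":0.006,"jaw":0},{"ty":0.002,"tz":0.006,"jaw":0}]' > rows.txt && python3 steer.py rows.txt >/dev/null; python3 f.py
echo '[{"tz":0.002,"jaw":0},{"tz":0.004,"jaw":0},{"tz":0.006,"jaw":0},{"tz":0.006,"jaw":0}]' > rows.txt && python3 steer.py rows.txt >/dev/null; python3 f.py
```

```text
out -2.64 tang -0.41 z -0.77 pos [ 0.5604 -0.183   0.2115] t 19.9 w 0.0111
out -1.23 tang -0.08 z -0.47 pos [ 0.5605 -0.1833  0.2055] t 20.5 w 0.0109
```

```bash
echo '[{"tz":0.001,"jaw":0},{"ty":0.001,"tz":0.002,"jaw":0},{"ty":0.001,"tz":0.003,"jaw":0},{"ty":0.001,"tz":0.004,"jaw":0},{"ty":0.001,"tz":0.004,"jaw":0}]' > rows.txt && python3 steer.py rows.txt >/dev/null; python3 f.py; python3 f.py
```

```text
out 3.62 tang -0.33 z 0.15 pos [ 0.5605 -0.1831  0.2014] t 21.1 w 0.0112
out 4.82 tang -0.29 z -0.2 pos [ 0.5606 -0.1831  0.2014] t 21.4 w 0.0108
```

Nearly all the load is carried now. I'll ease the side force, soften the grip, then open.

```bash
echo '[{"ty":-0.0007,"jaw":0},{"ty":-0.0007,"jaw":0},{"ty":-0.0007,"jaw":0}]' > rows.txt && python3 steer.py rows.txt 10 >/dev/null; python3 f.py
echo '[{"jaw":0},{"jaw":0},{"jaw":0}]' > rows.txt && python3 steer.py rows.txt 3; python3 f.py
```

```text
out 4.5 tang 0.55 z 0.35 pos [ 0.5607 -0.1829  0.2014] t 21.9 w 0.0121
time_s: 22.15
tool_pos: [0.5607, -0.1828, 0.2014]
tool_rot: [-180.0, 0.0, 147.2]
force: [-2.5, -3.4, -0.1]
grip_width: 0.0114
grasp_force: 3.0
out 4.37 tang 0.41 z -0.33 pos [ 0.5607 -0.1828  0.2014] t 22.4 w 0.0122
```

```bash
echo '[{"ty":-0.001,"jaw":0},{"ty":-0.0015,"jaw":0},{"ty":-0.0015,"jaw":0}]' > rows.txt && python3 steer.py rows.txt >/dev/null; python3 f.py
echo '[{"jaw":0.014},{"jaw":0.016},{"jaw":0.018},{"jaw":0.02},{"jaw":0.024},{"jaw":0.03},{"jaw":0.036},{"jaw":0.04}]' > rows.txt && python3 steer.py rows.txt; python3 f.py
python3 - <<'E'
from h import *
s,t=cam("side"),cam("top")
im=np.zeros((600,800,3),np.uint8)
im[:,:400]=cv2.resize(s["color"][120:225,320:390],(400,600));im[:400,400:]=cv2.resize(t["color"][120:220,330:430],(400,400))
cv2.imwrite("pics/g9.png",im); cv2.imwrite("pics/s9.png",s["color"])
E
```

```text
out 0.82 tang 0.78 z -0.2 pos [ 0.5604 -0.183   0.2015] t 22.9 w 0.0118
time_s: 23.57
tool_pos: [0.5599, -0.184, 0.2014]
tool_rot: [-180.0, 0.0, 147.2]
force: [0.2, 0.1, -0.3]
grip_width: 0.0351
grasp_force: 0.0
out -0.02 tang 0.06 z -0.29 pos [ 0.5599 -0.184   0.2014] t 23.8 w 0.0394
```

Released with no residual force. I'll retract straight up and use the last view to check the hang.

```bash
echo '[{"tz":-0.01,"jaw":0.04},{"tz":-0.02,"jaw":0.04},{"tz":-0.035,"jaw":0.04},{"tz":-0.05,"jaw":0.04},{"tz":-0.075,"jaw":0.04},{"tz":-0.1,"jaw":0.04},{"tz":-0.13,"jaw":0.04},{"tz":-0.16,"jaw":0.04}]' > rows.txt && python3 steer.py rows.txt
echo '[{"jaw":0},{"jaw":0},{"jaw":0}]' > rows.txt && python3 steer.py rows.txt|head -2
python3 - <<'E'
from h import *
s,t=cam("side"),cam("top")
im=np.zeros((600,800,3),np.uint8)
im[:,:500]=cv2.resize(s["color"][120:240,290:390],(500,600),interpolation=cv2.INTER_CUBIC);im[:300,500:]=cv2.resize(t["color"][120:220,330:430],(300,300))
cv2.imwrite("pics/g10.png",im); cv2.imwrite("pics/s10.png",s["color"])
E
```

```text
time_s: 24.58
tool_pos: [0.5597, -0.1838, 0.364]
tool_rot: [180.0, 0.1, 147.2]
force: [0.8, 0.5, -0.4]
grip_width: 0.0399
grasp_force: 0.0
time_s: 24.83
tool_pos: [0.5599, -0.1839, 0.3619]
```

View pics/g10.png

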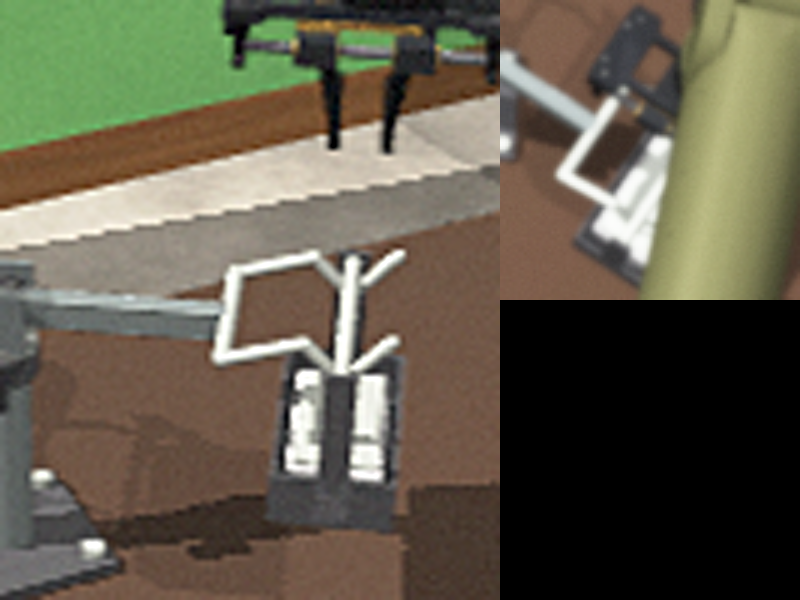

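The carrier hangs level, with its bar in both notches (side inset (345,320) between the tines). The arm is about level, so sink is about 0.2, and the hand is clear above. Next I'll go to the far side of the grey arm bar, turning the tool along the arm.

```bash
echo '[{"spin":7,"jaw":0},{"spin":14,"jaw":0},{"spin":21,"jaw":0},{"spin":28,"jaw":0},{"spin":35,"jaw":0},{"spin":42,"jaw":0},{"spin":49,"jaw":0},{"spin":56,"jaw":0}]' > rows.txt && python3 steer.py rows.txt >/dev/null
python3 d.py 0.681 -0.0995 0.36 57.1
python3 - <<'E'
from h import *
s=cv2.imread("pics/s10.png"); r=cam("side")
for z in (0.362,.345): print(proj(r,[.56,-.184,z]))
E
```

```text
delta [ 8.260e-02  1.229e-01 -1.000e-04] turn 33.8 t 25.6 F [ 0.65  0.03 -0.52]
[[361.58812877 151.08805791]]
[[361.31488702 155.44444341]]
```

```bash
echo '[{"tx":0.014,"ty":0.02,"spin":6,"jaw":0},{"tx":0.028,"ty":0.04,"spin":12,"jaw":0},{"tx":0.042,"ty":0.06,"spin":18,"jaw":0},{"tx":0.056,"ty":0.08,"spin":24,"jaw":0},{"tx":0.07,"ty":0.1,"spin":30,"jaw":0},{"tx":0.08,"ty":0.118,"spin":33.8,"jaw":0},{"tx":0.0826,"ty":0.123,"spin":33.8,"jaw":0},{"tx":0.0826,"ty":0.123,"spin":33.8,"jaw":0}]' > rows.txt && python3 steer.py rows.txt >/dev/null
python3 d.py 0.681 -0.0995 0.2 57.1
python3 - <<'E'
from h import *
r=cam("side"); cv2.imwrite("pics/s11.png",r["color"])
E
```

```text
delta [-0.0022  0.0012  0.1593] turn 0.7 t 26.32 F [0.26 0.12 0.26]
```

```bash
echo '[{"tx":-0.002,"ty":0.001,"tz":0.025,"spin":0.7,"jaw":0},{"tx":-0.002,"ty":0.001,"tz":0.05,"spin":0.7,"jaw":0},{"tx":-0.002,"ty":0.001,"tz":0.075,"spin":0.7,"jaw":0},{"tx":-0.002,"ty":0.001,"tz":0.1,"spin":0.7,"jaw":0},{"tx":-0.002,"ty":0.001,"tz":0.12,"spin":0.7,"jaw":0},{"tx":-0.002,"ty":0.001,"tz":0.14,"spin":0.7,"jaw":0},{"tx":-0.002,"ty":0.001,"tz":0.155,"spin":0.7,"jaw":0},{"tx":-0.002,"ty":0.001,"tz":0.159,"spin":0.7,"jaw":0}]' > rows.txt && python3 steer.py rows.txt
echo '[{"ty":-0.004,"jaw":0},{"ty":-0.008,"jaw":0},{"ty":-0.012,"jaw":0},{"ty":-0.016,"jaw":0},{"ty":-0.02,"jaw":0},{"ty":-0.024,"jaw":0}]' > rows.txt && python3 steer.py rows.txt | grep -E "pos|^force"
echo '[{"ty":-0.004,"jaw":0},{"ty":-0.008,"jaw":0},{"ty":-0.012,"jaw":0},{"ty":-0.016,"jaw":0},{"ty":-0.02,"jaw":0},{"ty":-0.024,"jaw":0}]' > rows.txt && python3 steer.py rows.txt | grep -E "pos|^force"
```

```text
time_s: 27.03
tool_pos: [0.6781, -0.1031, 0.1995]
tool_rot: [-179.8, 0.2, 56.7]
force: [-0.9, -0.5, 0.0]
grip_width: 0.0007
grasp_force: 0.0
tool_pos: [0.6608, -0.0874, 0.2033]
force: [0.5, 0.8, 0.7]
tool_pos: [0.6406, -0.0749, 0.2025]
force: [2.0, -1.7, 0.7]
```

Contact with about 2.6 N. I'll push the arm round in an arc about the post axis, 12° per command (about 0.3 rad/s).

```bash
for i in 1; do
echo '[{"ty":-0.003,"spin":1.5,"jaw":0},{"ty":-0.006,"spin":3,"jaw":0},{"ty":-0.009,"spin":4.5,"jaw":0},{"ty":-0.012,"spin":6,"jaw":0},{"ty":-0.015,"spin":7.5,"jaw":0},{"ty":-0.018,"spin":9,"jaw":0},{"ty":-0.0215,"spin":10.5,"jaw":0},{"tx":0.0005,"ty":-0.0245,"spin":12,"jaw":0}]' > rows.txt && python3 steer.py rows.txt | grep -E "pos|rot|^force"
echo '[{"ty":-0.003,"spin":1.5,"jaw":0},{"ty":-0.006,"spin":3,"jaw":0},{"ty":-0.009,"spin":4.5,"jaw":0},{"ty":-0.012,"spin":6,"jaw":0},{"ty":-0.015,"spin":7.5,"jaw":0},{"ty":-0.018,"spin":9,"jaw":0},{"ty":-0.0215,"spin":10.5,"jaw":0},{"tx":0.0005,"ty":-0.0245,"spin":12,"jaw":0}]' > rows.txt && python3 steer.py rows.txt | grep -E "pos|rot|^force"
done
python3 - <<'E'
from h import *
r=cam("side"); cv2.imwrite("pics/s12.png",r["color"]); o=get_obs()
p=o["tool_pos"][:2]-[.697,.027]; print(np.hypot(*p),np.degrees(np.arctan2(-p[1],-p[0])),o["time_s"])
E
```

```text
tool_pos: [0.6204, -0.0604, 0.2025]
tool_rot: [180.0, -0.0, 44.6]
force: [2.0, -0.6, -0.1]
tool_pos: [0.6035, -0.0428, 0.2025]
tool_rot: [180.0, -0.0, 32.6]
force: [1.1, -0.5, -0.9]
0.11649702284354171 36.284191430516195 29.4167
```

```bash
echo '[{"ty":-0.003,"spin":1.5,"jaw":0},{"ty":-0.006,"spin":3,"jaw":0},{"ty":-0.009,"spin":4.5,"jaw":0},{"ty":-0.012,"spin":6,"jaw":0},{"ty":-0.015,"spin":7.5,"jaw":0},{"ty":-0.018,"spin":9,"jaw":0},{"ty":-0.0215,"spin":10.5,"jaw":0},{"tx":0.0005,"ty":-0.0245,"spin":12,"jaw":0}]' > rows.txt && python3 steer.py rows.txt | grep -E "pos|rot|^force"
echo '[{"ty":-0.002,"spin":1,"jaw":0},{"ty":-0.004,"spin":2,"jaw":0},{"ty":-0.006,"spin":3,"jaw":0},{"ty":-0.008,"spin":4,"jaw":0},{"ty":-0.01,"spin":5,"jaw":0},{"ty":-0.012,"spin":6,"jaw":0},{"ty":-0.014,"spin":7,"jaw":0},{"ty":-0.016,"spin":8,"jaw":0}]' > rows.txt && python3 steer.py rows.txt | grep -E "pos|rot|^force"
echo '[{"ty":-0.001,"spin":0.5,"jaw":0},{"ty":-0.002,"spin":1,"jaw":0},{"ty":-0.003,"spin":1.5,"jaw":0},{"ty":-0.004,"spin":2,"jaw":0},{"ty":-0.005,"spin":2.5,"jaw":0},{"ty":-0.006,"spin":3,"jaw":0},{"ty":-0.006,"spin":3,"jaw":0}]' > rows.txt && python3 steer.py rows.txt | grep -E "pos|rot|^force"
python3 f.py
```

```text
tool_pos: [0.5907, -0.0222, 0.2024]
tool_rot: [180.0, 0.0, 20.6]
force: [0.8, -0.9, -1.1]
tool_pos: [0.5853, -0.007, 0.2024]
tool_rot: [180.0, -0.0, 12.6]
force: [0.9, -1.6, -1.5]
tool_pos: [0.5838, -0.0009, 0.2024]
tool_rot: [-180.0, 0.0, 9.7]
force: [-0.7, -0.9, 0.2]
out 0.3 tang 0.05 z 0.61 pos [ 0.5839 -0.0009  0.2024] t 31.6 w 0.0005
```

```bash
for i in 1; do
echo '[{"ty":-0.001,"jaw":0},{"ty":-0.002,"jaw":0},{"ty":-0.003,"jaw":0},{"ty":-0.004,"jaw":0},{"ty":-0.005,"jaw":0},{"ty":-0.006,"jaw":0},{"ty":-0.006,"jaw":0}]' > rows.txt && python3 steer.py rows.txt | grep -E "^force"; python3 f.py
echo '[{"ty":-0.001,"jaw":0},{"ty":-0.002,"jaw":0},{"ty":-0.003,"jaw":0},{"ty":-0.003,"jaw":0},{"ty":-0.003,"jaw":0}]' > rows.txt && python3 steer.py rows.txt | grep -E "^force"; python3 f.py
done
```

```text
force: [-0.2, -0.1, -0.4]
out -0.08 tang -0.24 z 0.41 pos [0.5827 0.005  0.2023] t 32.4 w 0.0007
force: [1.5, -0.2, 0.8]
out 0.49 tang 0.45 z -0.02 pos [0.5824 0.0077 0.2024] t 33.1 w 0.0006
```

```bash
for i in 1; do
echo '[{"ty":-0.001,"jaw":0},{"ty":-0.002,"jaw":0},{"ty":-0.003,"jaw":0},{"ty":-0.003,"jaw":0}]' > rows.txt && python3 steer.py rows.txt >/dev/null; python3 f.py
echo '[{"ty":-0.001,"jaw":0},{"ty":-0.002,"jaw":0},{"ty":-0.003,"jaw":0},{"ty":-0.003,"jaw":0}]' > rows.txt && python3 steer.py rows.txt >/dev/null; python3 f.py
done
```

```text
out 3.63 tang 4.15 z -0.23 pos [0.5823 0.008  0.2025] t 33.7 w 0.0002
out 6.54 tang 7.07 z -0.04 pos [0.5823 0.0083 0.2026] t 34.2 w 0.0003
```

Firm stop: the position holds at y≈0.008 while force climbs. Backing off gently and rising clear.

```bash
echo '[{"ty":0.002,"jaw":0},{"ty":0.005,"jaw":0},{"ty":0.01,"jaw":0},{"ty":0.018,"jaw":0},{"ty":0.028,"jaw":0},{"ty":0.038,"jaw":0},{"ty":0.045,"jaw":0},{"ty":0.05,"jaw":0}]' > rows.txt && python3 steer.py rows.txt
echo '[{"tz":-0.02,"jaw":0},{"tz":-0.045,"jaw":0},{"tz":-0.08,"jaw":0},{"tz":-0.12,"jaw":0},{"tz":-0.15,"jaw":0},{"tz":-0.17,"jaw":0},{"tz":-0.18,"jaw":0},{"tz":-0.18,"jaw":0}]' > rows.txt && python3 steer.py rows.txt
python3 - <<'E'
from h import *
s=cam("side"); g=s["color"].sum(2)//3; cv2.imwrite("pics/s13.png",s["color"])
# tine cross-rod ends and bar ends predicted at home, level arm, angle 178.7deg
a=np.radians(178.7-0);u=np.array([np.cos(a),np.sin(a),0]);v=np.array([-u[1],u[0],0]);P=np.array([.697,.027,0])
for n,q in (("seat",P+u*.25+[0,0,.228]),("bar+",P+u*.25+v*.07+[0,0,.228]),("bar-",P+u*.25-v*.07+[0,0,.228]),("push",P+u*.1+[0,0,.225])):
  uv=proj(s,q)[0]; x,y=np.round(uv).astype(int); print(n,uv); print(g[y-4:y+5,x-6:x+7])
E
```

```text
time_s: 34.92
tool_pos: [0.5899, -0.0375, 0.2022]
tool_rot: [180.0, 0.0, 9.6]
force: [0.1, -0.1, -0.7]
grip_width: 0.0004
grasp_force: 0.0
time_s: 35.58
tool_pos: [0.5907, -0.0358, 0.3848]
tool_rot: [180.0, -0.2, 9.7]
force: [0.0, 0.1, 0.4]
grip_width: 0.0006
grasp_force: 0.0
seat [318.96968175 216.7211848 ]
[[ 92  93  87  87  82  79  81  94  95 144 177 248 255]
 [ 83  82  83  80  89 135 173 253 255 255 255 252 248]
 [ 88 122 164 210 255 255 254 250 249 240 206 166 145]
 [255 255 255 250 249 243 207 173 154 137 128 114  92]
 [252 245 221 185 159 136 132 126 104  78  77  81  91]
 [165 145 136 123 109  87  73  79  85  87  91  91  90]
 [117  90  77  85  85  89  88  89  86  93  92  94  92]
 [ 86  85  91  93  88  92  92  93  96  93  90  92  96]
 [ 90  93  92  96  89  92  95  93  95  94  96  95  94]]
bar+ [338.25652746 211.53177727]
[[247 245 162  66  79  85  77  84  94  95  99  91  91]
 [207 247 192  93  96 139 176 252 246 136 103  96  89]
 [190 237 223 253 255 255 249 247 225 128  82  85  92]
 [246 253 248 243 242 228 212 254 250 131  63  70  90]
 [247 236 206 168 131 167 221 243 225 131
[... 592 characters left out ...]
  99]
 [ 86  83  76  54  54  69  68  68  67 139 144  95  73]
 [ 87  83  78  55  58  73  70  72  65  74  74  75  72]
 [ 89  84  87  60  63  76  76  75  70  71  77  71  71]]
push [300.62712365 194.05701061]
[[124 165 187 180 174 178 167 129  81  91  89  92  91]
 [128 118 178 199 180 177 184 161 112  81  90  91  94]
 [130 130 119 152 186 180 179 186 147  81  87  89  90]
 [104 130 130 141 169 187 180 180 199 163  77  87  92]
 [ 74 114 132 129 152 182 181 180 180 198 159  80  85]
 [ 51  76 119 130 114 167 195 182 174 176 161 108  82]
 [ 57  69 167 168 125 110 163 195 181 180 184 153 100]
 [ 91  88  91 113 130 130 133 168 181 178 177 186 143]
 [ 89  88  85  97 123 128 122 147 178 181 176 179 205]]
```

The side-image pixels match the predicted home pose: bar line through (319,216), arm bar at (301,194). I'll let it settle, confirm it's still, then hand in.

```bash
echo '[{"jaw":0},{"jaw":0},{"jaw":0},{"jaw":0},{"jaw":0},{"jaw":0},{"jaw":0},{"jaw":0}]' > rows.txt && python3 steer.py rows.txt >/dev/null
python3 - <<'E'
from h import *
a=[]
for i in range(14): a.append(cv2.GaussianBlur(cam("side")["color"][180:290,270:370],(5,5),0).astype(int))
print([int(abs(x-a[0]).max()) for x in a], int(abs(a[0]-cv2.GaussianBlur(cv2.imread("pics/s13.png")[180:290,270:370],(5,5),0).astype(int)).max()))
if max(abs(x-a[0]).max() for x in a)<25: print(order.sign_off())
E
```

```text
[0, 6, 8, 5, 8, 6, 6, 5, 6, 5, 7, 7, 6, 7] 7
the job is handed in; nothing more can be done
None
```

I've handed the job in: the carrier hangs by its bar in both notches, and the loaded arm is swung home against its stop, still in the last camera frames and with the robot clear; no verdict was returned.

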